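# Rock the stuck locating block out of the neck jig

## Robot

A 6-joint arm with a two-finger parallel gripper is mounted at the origin on the work surface. World frame = base frame: x ahead of the robot, y to its left, z up, the work surface at z = 0. Lengths are in m, angles in degrees, forces in N, time in s.
With the tool pointing down it reaches from about 0.375 to 0.9 m from the base axis. Payload 3.1 kg.
Tool frame: the origin (TCP) lies on the centre line of the jaws, within the pads' length; the fingertips stand 25 mm ahead of it and the grasp point (between the pads) lies 6 mm ahead of it; z points along the fingers, y is the line along which they close (so a half turn about z gives the same grasp; the last joint's range is limited). The gripper opens to 87 mm and grips with 3 to 60 N. Pads are 19 mm wide; open, the fingers measure 117 mm over their backs; the gripper's body (75 mm by 190 mm) begins 51 mm behind the grasp point.
Start: joints at [-86.488, 30.224, 82.088, -0, 67.689, -10.227], TCP at [0.148, -0.607, 0.248] pointing down, gripper open.
Joint ranges: [-176.69, 176.69], [-43.24, 126.21], [12.49, 139.97], [-82, 262], [0, 151.66], [-163.58, 163.58]. Speed limits (degrees/s): [159.86, 159.86, 180, 180, 180, 180].

## Interface

Orientations are given as a 3x3 rotation matrix whose columns are the frame's x, y, z axes.
In Python, from rig import * gives the robot as it stands.
- The arm moves only by the tool step_arm, never from a script. Its argument "steps" is a list of rows, each a list of 7 numbers: the shift along the tool's x, y, z normalised to -1 to 1, where 1 is 0.3 m, then the turn, a rotation vector about the tool's x, y, z normalised to -1 to 1, where 1 is 45 degrees, then the gripper's target within -1 to 1 (shut at 1, half-way at 0, fully open at -1). A call has 1 to 8 rows; each row is the pose to reach, as a shift and turn from the pose commanded when the call began, along the tool's axes at that moment; what a row does not reach only later rows make up. A row lasts 1/12 s, in which the tool goes at most 41.7 mm and 7.16 degrees, less where a joint would pass 70% of its speed; a pose out of reach is approached as far as the arm can. A call with a number of a shift or a turn outside -1 to 1 is refused whole. A call with a gripper value outside its range is refused whole. The fingers move at their own pace and stop on an object; the grip force is fixed at half the most. Time passes only in rows, so rows that repeat a pose let the fingers close. It gives the time, the measured TCP pose, the force, the opening and the grip force at its end, in the units of the state.
- read_state(): the state, without advancing time (a new reading comes with each control period).
- capture(name): name is "side" or "top" or "wrist"; returns a dict with "image" (420x560x3 uint8, red, green, blue), "vertical_fov" (degrees; the focal length in pixels is half the picture's height over the tangent of half this angle, whatever the lens; pixels are square), "cx", "cy" (the principal point, pixels), "world_from_camera" (4x4, takes a point from camera to world coordinates); the wrist camera has in their place "T_tool_cam" (4x4, takes a point from camera to tool coordinates, whose origin is the TCP and whose axes are the flange's). Camera axes: x right, y down, z forward; pixel columns grow to the right and rows downward; lengths in m; the calibration is good to about 2 mm. A picture is of the moment at which its call begins: read the wrist's pose just before it. There is no depth.
- hand_in(): hands the job in; it is judged then, once.
The state is a dict: "time_s": time; "joint_positions": joint angles; "qvel": joint speeds; "tau": joint torques, N m; "position": TCP position; "tcp_rot": TCP orientation; "force": force on the tool from outside, world axes, zero at the start; "moment": the same for the moment, N m; "opening": opening from 0.0 (shut) to 1.0 (fully open); "grasp_force": force on a finger pad.
Only numpy, scipy, OpenCV 4.12 (cv2) and the standard library are available. Lean on these libraries where they do the work, as an engineer would, in place of code of your own. Each camera call takes 0.05 s, during which the arm holds its last target. There are 200 camera calls.

## Task

The wooden locating block is stuck tight between the sprung pads of the jig, and the jig is so light that it comes up with a block pulled straight. Stand the plain steel weight upright on the middle of the jig's dome so that it balances there and let go of it; then grip the block's post and rock the block end to end, raising the end away from the dome first, then the end next to the dome, at least five degrees each way, until it works free, without the jig lifting off its board or the weight coming off the dome. Finish while still holding the block upright, just clear of the jig and above its slot (up to about 3 cm over the jig's top), and leave everything else on the bench alone.

Things in the scene. Friction and masses are not known exactly. Their poses are not given: they have to be found in the camera images.
- slot (a point): Middle of the slot's mouth, on the jig's flat top, 46 mm above the bench. Axes are the jig's: z up, y along its length from the slot towards the dome, x across. The slot is 27 mm wide (x), 70 mm long (y), 24 mm deep. The block is clear of the jig once it has risen more than 24 mm.
- jig_mid (a point): Middle of the jig's flat top, 62 mm from the slot's and from the dome's middle. The jig is a brown wooden block, 126 x 250 x 38 mm (x, y, z), on a fixed plywood board 8 mm thick, 150 x 280 mm; it cannot slide or turn but is free to rise straight up. Axes as the slot's.
- pad_line (a point): Middle of the slot at the height of its two sprung black rubber pads, one at each y end, 16 mm above the slot floor. Each presses on the block's end face with about 12 N; its friction resists sliding up with about 7 N. Both together exceed the weight of jig and steel weight (about 10 N), one alone does not. An end is free of its pad once its lower edge has risen about 20 mm.
- dome_top (a point): Top of the jig's smooth pale wooden dome (a cap of a 64 mm radius sphere, 62 mm across, rising 8 mm above the jig's flat top); 54 mm above the bench. Axes as the slot's.
- block_center (a point): Centre of the loose pale wooden locating block, 37.5 mm above its underside. 75 mm tall, 70 g: foot 24 x 60 x 28 mm (x, y, z), upright grip post 24 x 26 x 47 mm in the middle of its top; the post's middle is 14 mm above this point. At the start y (its 60 mm length) points to the dome, z up, and it stands on the slot floor, the foot's top 4 mm above the jig's top.
- block: The same block; origin at the centre of its underside.
- weight_center (a point): Centre of the plain steel cylinder weight, 40 mm across, 42 mm tall, about 0.42 kg, standing upright on the bench at the start, to the left or right of the jig; z along its axis. This point is 21 mm above its base. (The other round thing of like size is an amber jar with a lid, 52 mm across: not this.)
- weight: The same weight; origin at the centre of its base.
- jig (a joint): How far the jig has risen off its board, in m: 0 = down on the board.
- jar: Amber glass jar with a black lid, 52 mm across, 45 mm tall, on the side of the jig opposite the weight: leave alone. Origin at its base.
- spare: Plain wooden bar 24 x 90 x 22 mm lying on the bench: leave alone. Origin under its centre.
- driver: Screwdriver lying beyond the jig: leave alone.
- hammer: Hammer lying at the right: leave alone.
- glue: White glue bottle, 48 mm across, 130 mm tall, standing beyond the jig: leave alone. Origin at its base.
- sander: Cork sanding block 100 x 45 x 35 mm at the left: leave alone. Origin under its centre.
- brush: Brush lying at the right: leave alone.
- tin: Plain metal tin, 68 mm across, 60 mm tall, beyond the jig at the right: leave alone. Origin at its base.
Mind the look-alikes: they are no part of the job. Of the things shaped like the weight, the bare steel one is meant.

How it is judged:
By the outcome, as a careful person would: the job done as asked, in the order asked, and still so for the second after the job is handed in, while the arm keeps its last pose, push and grip.
It also fails if it takes over 51 s, if anything falls off the work surface, if the arm or the gripper's body presses on something with over 40 N, if the wrist force passes 120 N, or if a joint passes its speed limit or range.

## Working session

There is one attempt and no reset: what is moved stays moved. The work goes in short steps, Python scripts to look and compute and a tool call to move; the robot and the scene stay as the last step left them, time stands still between calls to the robot, and variables do not carry over. Pictures are saved under pics/ and viewed, at most 11 in all, crops included, and the job is handed in when it is done.

Besides the shell and the picture viewer there is one more tool, called as a command line: name --pt "numbers of a row" for each row, then --argument value for the rest. step_arm: Moves the arm, as the interface text tells. Scaled input: -1 to 1 covers 0.3 m each way for a shift and 45 degrees each way for a turn. Its arguments: {"type":"object","properties":{"steps":{"type":"array"}},"required":["steps"]}

```bash
mkdir -p pics; ls
cat > h.py <<'E'
from rig import *
import numpy as np, cv2
def cam(n):
    s=read_state(); c=capture(n); im=c["image"]
    f=im.shape[0]/2/np.tan(np.radians(c["vertical_fov"])/2)
    if "world_from_camera" in c: T=np.array(c["world_from_camera"])
    else:
        W=np.eye(4); W[:3,:3]=s["tcp_rot"]; W[:3,3]=s["position"]; T=W@np.array(c["T_tool_cam"])
    return im,(f,c["cx"],c["cy"],T)
def ray(K,u,v):
    f,cx,cy,T=K; d=T[:3,:3]@np.array([(u-cx)/f,(v-cy)/f,1]); return T[:3,3],d/np.linalg.norm(d)
def plane(K,u,v,z):
    o,d=ray(K,u,v); return o+d*(z-o[2])/d[2]
def proj(K,p):
    f,cx,cy,T=K; q=T[:3,:3].T@(np.array(p)-T[:3,3]); return f*q[0]/q[2]+cx,f*q[1]/q[2]+cy
def save(im,n): cv2.imwrite("pics/"+n,im[:,:,::-1])
E
python3 - <<'E'
from h import *
a,K=cam("top"); b,K2=cam("side")
np.savez("k.npz",a=a,b=b,T1=K[3],k1=K[:3],T2=K2[3],k2=K2[:3])
print(K,K2)
save(a,"top.png"); save(b,"side.png")
print(read_state())
E
```

```text
pics
(np.float64(507.26071463292254), 276.21442297872784, 211.99228688692284, array([[ 0.02917238, -0.99219303,  0.12125166,  0.39024616],
       [-0.9995731 , -0.02915247,  0.00193851, -0.02964953],
       [ 0.00161141, -0.12125645, -0.99261991,  1.50708453],
       [ 0.        ,  0.        ,  0.        ,  1.        ]])) (np.float64(464.08843275194084), 286.6655209123191, 217.8005425925371, array([[-0.6636451 , -0.44109111,  0.60416373, -0.12852016],
       [-0.74782239,  0.41102085, -0.52136698,  0.58896094],
       [-0.01835355, -0.79780981, -0.60262978,  0.79574111],
       [ 0.        ,  0.        ,  0.        ,  1.        ]]))
{'time_s': 0.1, 'joint_positions': array([-8.64868120e+01,  3.02747406e+01,  8.21497704e+01,  1.44660093e-03,
        6.76893184e+01, -1.02263740e+01]), 'qvel': array([-0.08156894, -0.16365655, -0.17806793,  0.01299538, -0.01593652,
        0.00676729]), 'tau': array([-9.89388936e-04, -4.40987170e+01, -1.77150840e+01,  6.35750801e-02,
        5.34211728e-02, -3.09481106e-05]), 'position': array([ 0.14844957, -0.60647976,  0.24665361]), 'tcp_rot': array([[ 9.71387655e-01,  2.37499502e-01, -9.84273155e-05],
       [ 2.37499225e-01, -9.71385701e-01,  1.98439316e-03],
       [ 3.75681499e-04, -1.95099143e-03, -9.99998026e-01]]), 'force': array([-0.17841947,  0.17862381,  0.23530154]), 'moment': array([ 0.00574853, -0.02189903, -0.04792325]), 'grasp_force': 0.0, 'opening': 1.0005861849906312}
```

View pics/top.png

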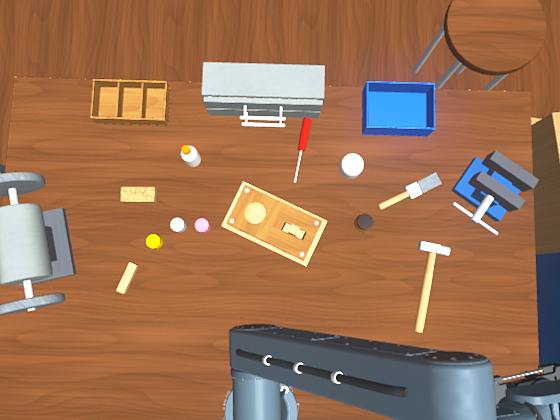

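View pics/side.png

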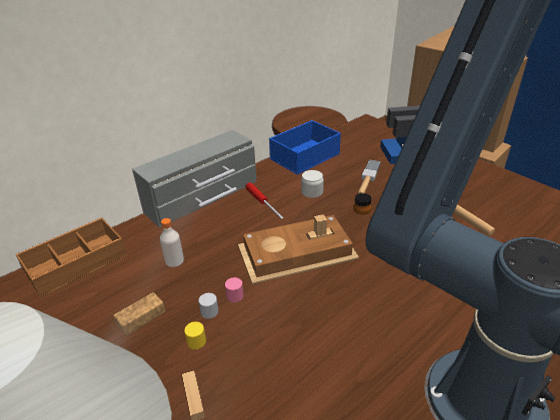

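Top view: the jig spans (222–326, 182–265), with the dome at (255,213) and the block post at (294,231). The round candidates are grey (178,225), pink (202,225), yellow (154,241) and the amber jar with its dark lid (365,222). The grey one fits bare steel; I'll confirm that in a crop.

Run:
```python
from h import *
d=np.load("k.npz"); a,b=d["a"],d["b"]; K=(*d["k1"],d["T1"]); K2=(*d["k2"],d["T2"])
A=cv2.resize(a[175:275,130:340],None,fx=3.5,fy=3.5,interpolation=cv2.INTER_CUBIC)
B=cv2.resize(b[205:355,170:370],None,fx=2,fy=2,interpolation=cv2.INTER_CUBIC)
c=np.zeros((600,735,3),np.uint8); c[:A.shape[0],:735]=A[:, :735]
r=B[:250]; c[350:600,:r.shape[1]]=r
save(c,"crop.png")
# board outline by brightness/colour vs table in top
hsv=cv2.cvtColor(a,cv2.COLOR_RGB2HSV)
m=((hsv[...,2]>150)&(hsv[...,1]>40)).astype(np.uint8)*255
m[:,:210]=0;m[:,335:]=0;m[:178]=0;m[270:]=0
m=cv2.morphologyEx(m,cv2.MORPH_CLOSE,np.ones((5,5)))
cs,_=cv2.findContours(m,cv2.RETR_EXTERNAL,cv2.CHAIN_APPROX_NONE)
q=max(cs,key=cv2.contourArea); box=cv2.boxPoints(cv2.minAreaRect(q)); 
P=np.array([plane(K,*p,0.008) for p in box]); print(box,P.round(4),np.linalg.norm(np.diff(P,axis=0),axis=1),P.mean(0))
for n,uv in dict(dome=(255,213)).items(): print(n,plane(K,*uv,.054))
# greys
for im,k,w,z in((a,K,(165,213,190,238),.042),(b,K2,(195,290,222,320),.03)):
    x0,y0,x1,y1=w; h=cv2.cvtColor(im,cv2.COLOR_RGB2HSV)[y0:y1,x0:x1]
    mm=((h[...,1]<70)&(h[...,2]>90)).astype(np.uint8); M=cv2.moments(mm,True); u,v=M['m10']/M['m00']+x0,M['m01']/M['m00']+y0
    print("weight",u,v,M['m00'],plane(k,u,v,z))
```

```text
[[210. 178.]
 [334. 178.]
 [334. 269.]
 [210. 269.]] [[ 0.6703  0.1749  0.008 ]
 [ 0.6812 -0.1971  0.008 ]
 [ 0.4097 -0.2013  0.008 ]
 [ 0.3991  0.1627  0.008 ]] [0.37221352 0.2715441  0.3641673 ] [ 0.54007486 -0.01521063  0.008     ]
dome [0.56301996 0.03427952 0.054     ]
weight 177.6548223350254 224.5482233502538 197.0 [0.52414892 0.25784326 0.042     ]
weight 208.32673267326732 305.01237623762376 404.0 [0.51853815 0.26415948 0.03      ]
```

View pics/crop.png

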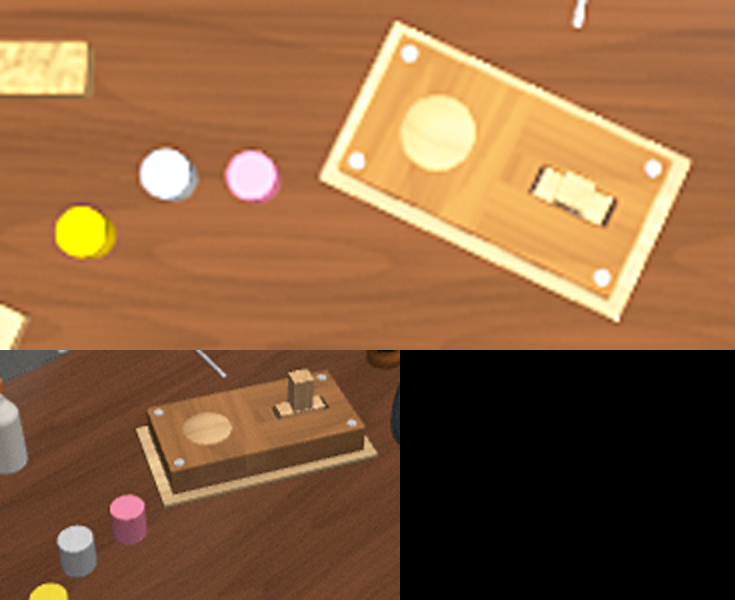

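The crop confirms it: the bare grey cylinder at top (178,225), side (208,305) is the steel weight. The pink and yellow ones are painted, and the jar has a dark lid. Next I'll refine the jig from its four white screws and its dome blob.

```bash
cat >> h.py <<'E'
def blob(im,k,w,f,z):
    x0,y0,x1,y1=[int(t) for t in w]; h=cv2.cvtColor(im,cv2.COLOR_RGB2HSV)[y0:y1,x0:x1].astype(int)
    mm=f(h).astype(np.uint8); n,l,s,c=cv2.connectedComponentsWithStats(mm)
    i=1+np.argmax(s[1:,4]); u,v=c[i]+[x0,y0]; return (round(u,1),round(v,1)),int(s[i,4]),plane(k,u,v,z)
E
python3 - <<'E'
from h import *
d=np.load("k.npz"); a,b=d["a"],d["b"]; K=(*d["k1"],d["T1"]); K2=(*d["k2"],d["T2"])
S=[]
for u,v in [(409,53),(357,160),(653,168),(602,277)]:
    u,v=130+u/3.5,175+v/3.5
    r=blob(a,K,(u-5,v-5,u+6,v+6),lambda h:h[...,1]<70,.047); print(r); S.append(r[2])
S2=[]
for u,v in [(158,412),(179,462),(321,377),(352,423)]:
    u,v=170+u/2,205+(v-350)/2
    r=blob(b,K2,(u-5,v-5,u+6,v+6),lambda h:h[...,1]<80,.047); print(r); S2.append(r[2])
for S in(np.array(S),np.array(S2)):
    m=S.mean(0); yd=(S[0]+S[1]-S[2]-S[3]); yd[2]=0; yd/=np.linalg.norm(yd)
    print("mid",m,"yaw y",np.degrees(np.arctan2(yd[1],yd[0])),"dome",m+yd*.062,"slot",m-yd*.062, np.linalg.norm(S[0]-S[2]),np.linalg.norm(S[0]-S[1]))
for k in (K,K2): print("tool proj",proj(k,[.52,.262,.021]))
E
```

```text
((np.float64(246.5), np.float64(189.8)), 18, array([0.63126703, 0.06168802, 0.047     ]))
((np.float64(231.5), np.float64(220.5)), 16, array([0.54001147, 0.10180084, 0.047     ]))
((np.float64(316.1), np.float64(222.7)), 18, array([ 0.540734  , -0.14306845,  0.047     ]))
((np.float64(301.5), np.float64(253.8)), 18, array([ 0.44992101, -0.10289047,  0.047     ]))
((np.float64(248.9), np.float64(235.8)), 15, array([0.63091863, 0.06239827, 0.047     ]))
((np.float64(258.9), np.float64(260.7)), 16, array([0.54015667, 0.10251776, 0.047     ]))
((np.float64(330.5), np.float64(218.0)), 12, array([ 0.54170085, -0.1438299 ,  0.047     ]))
((np.float64(345.5), np.float64(241.0)), 12, array([ 0.44970008, -0.10263689,  0.047     ]))
mid [ 0.54048338 -0.02061751  0.047     ] yaw y 66.19584122336599 dome [0.5655073  0.03610817 0.047     ] slot [ 0.51545945 -0.0773432   0.047     ] 0.22387818854681138 0.09968257231398038
mid [ 0.54061906 -0.02038769  0.047     ] yaw y 66.40635777623902 dome [0.56543439 0.03642955 0.047     ] slot [ 0.51580372 -0.07720493  0.047     ] 0.22469951182745487 0.09923359727849546
tool proj (np.float64(177.53378026235686), np.float64(226.60187671219205))
tool proj (np.float64(209.25773857893782), np.float64(306.9293705200155))
```

```bash
cat >> h.py <<'E'
from scipy.spatial.transform import Rotation as R
def down(azx): # tool down, x axis at azimuth
    a=np.radians(azx); x=np.array([np.cos(a),np.sin(a),0]); z=np.array([0,0,-1.]); return np.stack([x,np.cross(z,x),z],1)
def go(p,azx,Rt=None,P=None,Q=None):
    s=read_state(); Q=np.array(s["tcp_rot"]) if Q is None else Q; P=np.array(s["position"]) if P is None else P
    Rt=down(azx) if Rt is None else Rt
    sh=Q.T@(np.array(p)-P)/.3; rv=np.degrees(R.from_matrix(Q.T@Rt).as_rotvec())/45
    return sh.round(4),rv.round(4)
E
python3 -c "
from h import *
print(go([.40,-.40,.25],58.7)); 
p1=np.array([.40,-.40,.25]);print(go([.52,-.12,.24],90,P=p1,Q=down(58.7)))
print(go([.50,.14,.22],90,P=np.array([.52,-.12,.24]),Q=down(90)))"
```

```text
(array([ 0.978 , -0.4694, -0.0099]), array([-0.0022, -0.0014, -0.9991]))
(array([ 1.0053, -0.1431,  0.0333]), array([ 0.    ,  0.    , -0.6956]))
(array([ 0.8667, -0.0667,  0.0667]), array([0., 0., 0.]))
```

step_arm --pt "0.97 -0.47 0 0 0 -0.99 -1" --pt "0.97 -0.47 0 0 0 -0.99 -1" --pt "0.97 -0.47 0 0 0 -0.99 -1" --pt "0.97 -0.47 0 0 0 -0.99 -1" --pt "0.97 -0.47 0 0 0 -0.99 -1" --pt "0.97 -0.47 0 0 0 -0.99 -1" --pt "0.97 -0.47 0 0 0 -0.99 -1" --pt "0.97 -0.47 0 0 0 -0.99 -1"

```text
time_s: 0.77
position: [0.3994, -0.3982, 0.2472]
tcp_rot: [[0.524, 0.852, -0.0], [0.852, -0.524, 0.002], [0.001, -0.001, -1.0]]
force: [-0.5, 0.7, -0.4]
opening: 1.005
grasp_force: 0.0
```

step_arm --pt "1 -0.14 0.03 0 0 -0.7 -1" --pt "1 -0.14 0.03 0 0 -0.7 -1" --pt "1 -0.14 0.03 0 0 -0.7 -1" --pt "1 -0.14 0.03 0 0 -0.7 -1" --pt "1 -0.14 0.03 0 0 -0.7 -1" --pt "1 -0.14 0.03 0 0 -0.7 -1" --pt "1 -0.14 0.03 0 0 -0.7 -1" --pt "1 -0.14 0.03 0 0 -0.7 -1"

```text
time_s: 1.43
position: [0.5204, -0.1183, 0.2381]
tcp_rot: [[-0.001, 1.0, -0.001], [1.0, 0.001, 0.003], [0.003, -0.001, -1.0]]
force: [0.2, -0.4, -0.4]
opening: 1.004
grasp_force: 0.0
```

step_arm --pt "0.87 -0.07 0.07 0 0 0 -1" --pt "0.87 -0.07 0.07 0 0 0 -1" --pt "0.87 -0.07 0.07 0 0 0 -1" --pt "0.87 -0.07 0.07 0 0 0 -1" --pt "0.87 -0.07 0.07 0 0 0 -1" --pt "0.87 -0.07 0.07 0 0 0 -1" --pt "0.87 -0.07 0.07 0 0 0 -1" --pt "0.87 -0.07 0.07 0 0 0 -1"

```text
time_s: 2.1
position: [0.4983, 0.1403, 0.217]
tcp_rot: [[-0.001, 1.0, -0.002], [1.0, 0.001, 0.001], [0.001, -0.002, -1.0]]
force: [0.1, -0.4, 0.7]
opening: 0.996
grasp_force: 0.0
```

Run:
```python
from h import *
s=read_state(); im,K=cam("wrist"); save(im,"w1.png"); print(s["time_s"],s["position"],s["tcp_rot"][:,0],K)
np.savez("w1.npz",im=im,k=K[:3],T=K[3])
print(proj(K,[.522,.261,.042]),proj(K,[.5655,.0363,.054]))
```

```text
2.1 [0.49833645 0.14028979 0.21696192] [-1.26225098e-03  9.99999073e-01  5.10725951e-04] (np.float64(310.8246023768001), 277.33345953024286, 205.09077553034462, array([[ 9.99998686e-01,  1.03206826e-03, -1.25004735e-03,
         4.97889925e-01],
       [ 5.99055571e-04, -9.51829561e-01, -3.06627018e-01,
         2.24720127e-01],
       [-1.50629204e-03,  3.06625866e-01, -9.51828929e-01,
         3.54362605e-01],
       [ 0.00000000e+00,  0.00000000e+00,  0.00000000e+00,
         1.00000000e+00]]))
(np.float64(304.05614222922014), np.float64(63.576009405188586)) (np.float64(338.804280258215), np.float64(284.08034065022025))
```

View pics/w1.png

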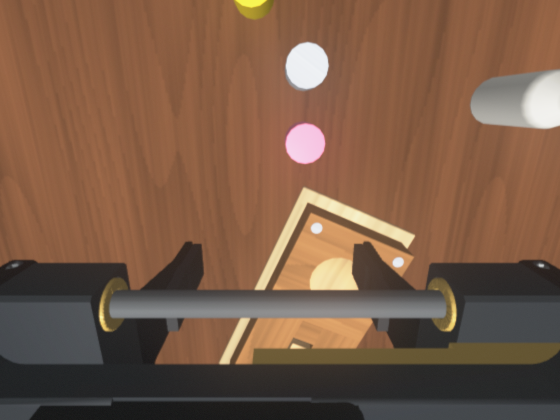

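The wrist view shows the steel weight at (307,65), pink at (305,143), and jig screws at (317,228) and (398,262). Measuring each of them.

Run:
```python
from h import *
d=np.load("w1.npz"); im=d["im"]; K=(*d["k"],d["T"])
w=(280,35,335,100)
h=cv2.cvtColor(im,cv2.COLOR_RGB2HSV)[35:100,280:335].astype(int); print(h[5:60:4,27,1:].tolist())
for t in (190,205,220):
    m=((h[...,1]<80)&(h[...,2]>t)).astype(np.uint8)
    c=max(cv2.findContours(m,0,1)[0],key=cv2.contourArea); e=cv2.fitEllipse(c); u,v=e[0][0]+280,e[0][1]+35
    print(t,u,v,e[1],plane(K,u,v,.042))
for u,v in [(317,228),(398,262)]: print(blob(im,K,(u-9,v-9,u+10,v+10),lambda h:h[...,1]<60,.047))
```

```text
[[120, 134], [6, 242], [5, 242], [6, 242], [5, 242], [6, 242], [5, 243], [5, 243], [5, 242], [6, 243], [5, 242], [5, 242], [9, 218], [109, 131]]
190 306.7088222503662 65.20278358459473 (41.220802307128906, 45.66594314575195) [0.52448252 0.25962682 0.042     ]
205 306.64221572875977 65.2286548614502 (40.86882781982422, 45.11098098754883) [0.52442176 0.25960491 0.042     ]
220 306.67663955688477 65.1904468536377 (40.63852310180664, 44.40019226074219) [0.52445254 0.25963725 0.042     ]
((np.float64(316.1), np.float64(227.8)), 98, array([0.53876155, 0.10039847, 0.047     ]))
((np.float64(397.7), np.float64(261.8)), 93, array([0.63029105, 0.06017419, 0.047     ]))
```

```bash
python3 -c "
from h import *
print(go([.525,.2605,.11],90)); print(go([.525,.2605,.035],90,P=np.array([.525,.2605,.11])))"
```

```text
(array([0.4068, 0.0871, 0.3569]), array([-0.0011,  0.0006, -0.    ]))
(array([1.0e-04, 2.0e-04, 2.5e-01]), array([-0.0011,  0.0006, -0.    ]))
```

step_arm --pt "0.407 0.087 0.35 0 0 0 -1" --pt "0.407 0.087 0.35 0 0 0 -1" --pt "0.407 0.087 0.35 0 0 0 -1" --pt "0.407 0.087 0.35 0 0 0 -1" --pt "0.407 0.087 0.35 0 0 0 -1" --pt "0.407 0.087 0.45 0 0 0 -1" --pt "0.407 0.087 0.53 0 0 0 -1" --pt "0.407 0.087 0.53 0 0 0 -1"

```text
time_s: 2.82
position: [0.5239, 0.2566, 0.0549]
tcp_rot: [[0.005, 1.0, -0.008], [1.0, -0.005, -0.003], [-0.003, -0.008, -1.0]]
force: [-0.7, 0.1, -0.6]
opening: 0.998
grasp_force: 0.0
```

```bash
python3 -c "
from h import *
print(go([.525,.2605,.035],90), read_state()['force'])"
```

```text
(array([0.0133, 0.0042, 0.0661]), array([-0.0104,  0.0037, -0.0065])) [-0.74610859  0.0706316  -0.57533211]
```

step_arm --pt "0 0 0.066 0 0 0 -1" --pt "0 0 0.066 0 0 0 -1" --pt "0 0 0.066 0 0 0 -1"

```text
time_s: 3.07
position: [0.5265, 0.258, 0.0394]
tcp_rot: [[0.005, 1.0, -0.001], [1.0, -0.005, -0.0], [-0.0, -0.001, -1.0]]
force: [0.4, -0.4, 0.3]
opening: 0.998
grasp_force: 0.0
```

step_arm --pt "0 0 0 0 0 0 0.3" --pt "0 0 0 0 0 0 0.4" --pt "0 0 0 0 0 0 0.6" --pt "0 0 0 0 0 0 0.8" --pt "0 0 0 0 0 0 0.8" --pt "0 0 0 0 0 0 0.8"

```text
time_s: 3.57
position: [0.5262, 0.2595, 0.0391]
tcp_rot: [[0.003, 1.0, 0.0], [1.0, -0.003, 0.0], [0.0, 0.0, -1.0]]
force: [-0.0, 0.2, 0.6]
opening: 0.633
grasp_force: 0.0
```

step_arm --pt "0 0 0 0 0 0 1" --pt "0 0 0 0 0 0 1" --pt "0 0 0 0 0 0 1" --pt "0 0 0 0 0 0 1" --pt "0 0 0 0 0 0 1" --pt "0 0 0 0 0 0 1"

```text
time_s: 4.07
position: [0.5256, 0.2594, 0.0387]
tcp_rot: [[0.004, 1.0, -0.001], [1.0, -0.004, -0.0], [-0.0, -0.001, -1.0]]
force: [-1.3, 0.1, 1.8]
opening: 0.452
grasp_force: 30.0
```

step_arm --pt "0 0 -0.3 0 0 0 1" --pt "0 0 -0.3 0 0 0 1" --pt "0 0 -0.3 0 0 0 1" --pt "0 0 -0.3 0 0 0 1" --pt "0 0 -0.3 0 0 0 1"

```text
time_s: 4.48
position: [0.5256, 0.2591, 0.1282]
tcp_rot: [[0.004, 1.0, -0.001], [1.0, -0.004, -0.0], [-0.0, -0.001, -1.0]]
force: [0.3, 0.1, -5.2]
opening: 0.45
grasp_force: 30.0
```

```bash
python3 -c "
from h import *
print(go([.5655,.0363,.13],90),read_state()['position'])"
```

```text
(array([-0.7422,  0.1357, -0.0058]), array([-0.0008,  0.0005, -0.0046])) [0.52559488 0.2591093  0.12819599]
```

step_arm --pt "-0.742 0.136 0 0 0 0 1" --pt "-0.742 0.136 0 0 0 0 1" --pt "-0.742 0.136 0 0 0 0 1" --pt "-0.742 0.136 0 0 0 0 1" --pt "-0.742 0.136 0 0 0 0 1" --pt "-0.742 0.136 0 0 0 0 1" --pt "-0.742 0.136 0 0 0 0 1" --pt "-0.742 0.136 0 0 0 0 1"

```text
time_s: 5.15
position: [0.5645, 0.0354, 0.1264]
tcp_rot: [[0.007, 1.0, -0.005], [1.0, -0.007, 0.001], [0.001, -0.005, -1.0]]
force: [-0.4, 0.8, -3.9]
opening: 0.45
grasp_force: 30.0
```

Run:
```python
from h import *
s=read_state(); print(s["time_s"],s["position"],s["force"])
b,K2=cam("side"); w,Kw=cam("wrist")
np.savez("k3.npz",b=b,w=w,T2=K2[3],k2=K2[:3],Tw=Kw[3],kw=Kw[:3])
x,y=map(int,proj(K2,[*s["position"][:2],.09])); print(x,y)
A=cv2.resize(b[y-50:y+70,x-70:x+130],None,fx=4,fy=4,interpolation=cv2.INTER_CUBIC)[:480]
save(A,"s3.png"); print("origin",x-70,y-50, proj(Kw,[*s["position"][:2],.11]))
```

```text
5.15 [0.56453553 0.03542385 0.12639069] [-0.3700536   0.82352918 -3.87028579]
273 230
origin 203 180 (np.float64(279.1143529035799), np.float64(266.74707026499624))
```

View pics/s3.png

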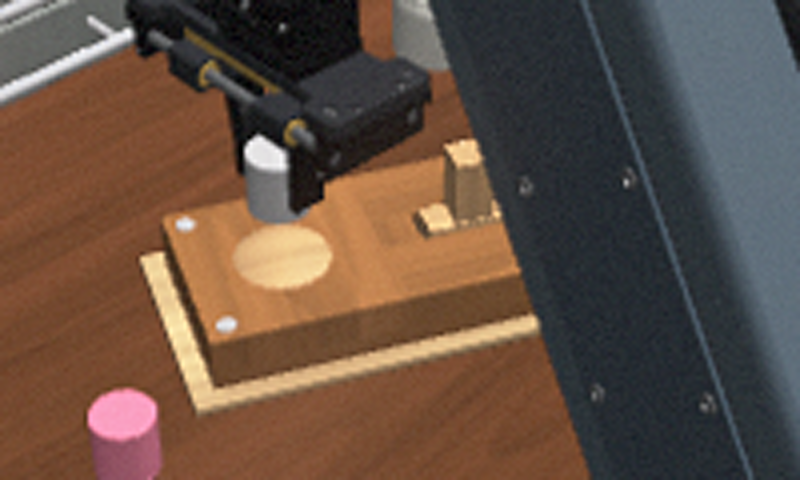

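The held weight's left edge is at crop x≈246 and the dome's centre at (283,256). The weight hangs plumb and nearly over the dome, so I'll put numbers on the offset.

Run:
```python
from h import *
d=np.load("k3.npz"); b,w=d["b"],d["w"]; K2=(*d["k2"],d["T2"]); Kw=(*d["kw"],d["Tw"])
p=read_state()["position"]
# left silhouette in side view
g=cv2.cvtColor(b,cv2.COLOR_RGB2HSV).astype(int)
for v in range(220,234,3): print(v,[tuple(t) for t in g[v,260:268,1:]])
def sil(cx,cy,z):
    th=np.linspace(0,2*np.pi,200); q=[proj(K2,[cx+.02*np.cos(t),cy+.02*np.sin(t),z]) for t in th]; return min(q)[0],max(t[1] for t in q)
print("pred left/bottom",sil(p[0],p[1],p[2]-.0387+.02),sil(p[0],p[1],p[2]-.0387))
# dome in side view
x0,y0=255,230; h=g[y0:258,x0:292]; m=((h[...,2]>150)&(h[...,1]<135)).astype(np.uint8)
c=max(cv2.findContours(m,0,1)[0],key=cv2.contourArea); e=cv2.fitEllipse(c); print("dome",e[0][0]+x0,e[0][1]+y0,e[1],plane(K2,e[0][0]+x0,e[0][1]+y0,.050))
# wrist
hw=cv2.cvtColor(w,cv2.COLOR_RGB2HSV).astype(int); m=((hw[...,1]<40)&(hw[...,2]>150)).astype(np.uint8); m[:, :230]=0;m[:,330:]=0;m[:200]=0;m[330:]=0
n,l,s,cc=cv2.connectedComponentsWithStats(m); print(s[1:],cc[1:])
print("pred disc", [proj(Kw,[p[0]+a,p[1]+c,p[2]+.0033]) for a,c in((-.02,0),(.02,0),(0,.02),(0,-.02))])
d=np.load("k.npz"); a=d["a"]; K=(*d["k1"],d["T1"]); g=cv2.cvtColor(a,cv2.COLOR_RGB2HSV).astype(int)[195:232,236:275]
m=((g[...,2]>200)&(g[...,1]<140)).astype(np.uint8); c=max(cv2.findContours(m,0,1)[0],key=cv2.contourArea); e=cv2.fitEllipse(c); print("dome top",e,plane(K,e[0][0]+236,e[0][1]+195,.049))
```

```text
220 [(np.int64(154), np.int64(121)), (np.int64(156), np.int64(103)), (np.int64(150), np.int64(34)), (np.int64(34), np.int64(15)), (np.int64(12), np.int64(110)), (np.int64(1), np.int64(181)), (np.int64(1), np.int64(234)), (np.int64(3), np.int64(232))]
223 [(np.int64(153), np.int64(135)), (np.int64(156), np.int64(132)), (np.int64(149), np.int64(91)), (np.int64(78), np.int64(46)), (np.int64(14), np.int64(73)), (np.int64(3), np.int64(98)), (np.int64(2), np.int64(104)), (np.int64(2), np.int64(105))]
226 [(np.int64(153), np.int64(118)), (np.int64(146), np.int64(124)), (np.int64(154), np.int64(121)), (np.int64(159), np.int64(122)), (np.int64(100), np.int64(110)), (np.int64(13), np.int64(101)), (np.int64(3), np.int64(102)), (np.int64(4), np.int64(114))]
229 [(np.int64(160), np.int64(118)), (np.int64(154), np.int64(121)), (np.int64(152), np.int64(124)), (np.int64(152), np.int64(143)), (np.int64(118), np.int64(121)), (np.int64(15), np.int64(99)), (np.int64(7), np.int64(108)), (np.int64(5), np.int64(109))]
232 [(np.int64(149), np.int64(183)), (np.int64(147), np.int64(181)), (np.int64(153), np.i
[... 204 characters left out ...]
9304985234), np.float64(229.66515088651258)) (np.float64(264.3897541235116), np.float64(236.16959280221596))
dome 273.341028213501 243.5388469696045 (16.773012161254883, 23.801769256591797) [0.5623077  0.03849416 0.05      ]
[[ 238  247   80   43 2765]] [[277.09113924 271.11464738]]
pred disc [(np.float64(237.9943690056888), np.float64(283.5923764320844)), (np.float64(319.27592867043694), np.float64(283.39853155144243)), (np.float64(278.40616050918993), np.float64(246.45981080642076)), (np.float64(278.77979288659157), np.float64(317.6817920890189))]
dome top ((18.53536605834961, 17.46632957458496), (20.898176193237305, 21.17009162902832), 11.96607780456543) [0.5651303  0.03589736 0.049     ]
```

Run:
```python
from h import *
d=np.load("k3.npz"); w=d["w"]; Kw=(*d["kw"],d["Tw"])
for p in([.5400,.1021,.047],[.6311,.062,.047]):
    u,v=proj(Kw,p); print(u,v)
    try: print(blob(w,Kw,(u-14,v-14,u+15,v+15),lambda h:h[...,1]<60,.047))
    except Exception as e: print(e)
print(go([.565,.0360,.10],90),read_state()["position"])
```

```text
242.80738895768607 134.40026753571823
((np.float64(241.1), np.float64(136.1)), 256, array([0.53880106, 0.10096533, 0.047     ]))
371.16075545700716 190.47038430953572
((np.float64(369.8), np.float64(192.1)), 221, array([0.63019911, 0.06076847, 0.047     ]))
(array([-0.0049,  0.0028,  0.09  ]), array([-0.0058, -0.0013, -0.0046])) [0.56428131 0.03744607 0.12699649]
```

step_arm --pt "-0.006 0.002 0.05 0 0 -0.005 1" --pt "-0.006 0.002 0.09 0 0 -0.005 1" --pt "-0.006 0.002 0.1 0 0 -0.005 1" --pt "-0.006 0.002 0.107 0 0 -0.005 1" --pt "-0.006 0.002 0.107 0 0 -0.005 1" --pt "-0.006 0.002 0.107 0 0 -0.005 1"

```text
time_s: 5.75
position: [0.5668, 0.0355, 0.0969]
tcp_rot: [[-0.001, 1.0, 0.0], [1.0, 0.001, 0.0], [0.0, 0.0, -1.0]]
force: [0.3, -0.2, -3.0]
opening: 0.452
grasp_force: 30.0
```

step_arm --pt "0 0 0.002 0 0 0 1" --pt "0 0 0.004 0 0 0 1" --pt "0 0 0.004 0 0 0 1" --pt "0 0 0.004 0 0 0 1"

```text
time_s: 6.08
position: [0.5668, 0.0347, 0.0957]
tcp_rot: [[-0.0, 1.0, 0.0], [1.0, 0.0, -0.0], [-0.0, 0.0, -1.0]]
force: [0.9, -0.1, -4.3]
opening: 0.453
grasp_force: 30.0
```

step_arm --pt "0.002 -0.006 0 0 0 0 1" --pt "0.002 -0.006 0.003 0 0 0 1" --pt "0.002 -0.006 0.005 0 0 0 1" --pt "0.002 -0.006 0.005 0 0 0 1" --pt "0.002 -0.006 0.005 0 0 0 1" --pt "0.002 -0.006 0.005 0 0 0 1"

```text
time_s: 6.58
position: [0.5649, 0.0354, 0.0939]
tcp_rot: [[-0.0, 1.0, -0.0], [1.0, 0.0, 0.0], [0.0, -0.0, -1.0]]
force: [0.3, 0.4, -3.7]
opening: 0.455
grasp_force: 30.0
```

step_arm --pt "0 0 0.003 0 0 0 1" --pt "0 0 0.003 0 0 0 1" --pt "0 0 0.003 0 0 0 1" --pt "0 0 0.003 0 0 0 1"

```text
time_s: 6.92
position: [0.5649, 0.0354, 0.093]
tcp_rot: [[-0.0, 1.0, -0.0], [1.0, 0.0, -0.0], [-0.0, -0.0, -1.0]]
force: [-0.5, 0.6, -4.6]
opening: 0.455
grasp_force: 30.0
```

step_arm --pt "0 0 0.002 0 0 0 1" --pt "0 0 0.002 0 0 0 1" --pt "0 0 0.002 0 0 0 1" --pt "0 0 0.002 0 0 0 1"

```text
time_s: 7.25
position: [0.565, 0.0354, 0.0927]
tcp_rot: [[-0.0, 1.0, 0.0], [1.0, 0.0, -0.0], [-0.0, 0.0, -1.0]]
force: [-0.6, 0.6, -2.1]
opening: 0.454
grasp_force: 30.0
```

step_arm --pt "0 0 0.002 0 0 0 1" --pt "0 0 0.002 0 0 0 1" --pt "0 0 0.002 0 0 0 1" --pt "0 0 0.002 0 0 0 1"

```text
time_s: 7.58
position: [0.565, 0.0354, 0.0925]
tcp_rot: [[-0.0, 1.0, 0.001], [1.0, 0.0, -0.0], [-0.0, 0.001, -1.0]]
force: [-3.0, -0.4, 5.8]
opening: 0.45
grasp_force: 30.0
```

step_arm --pt "0 0 -0.0015 0 0 0 1" --pt "0 0 -0.0015 0 0 0 1" --pt "0 0 -0.0015 0 0 0 1" --pt "0 0 -0.0015 0 0 0 1"

```text
time_s: 7.92
position: [0.565, 0.0354, 0.0925]
tcp_rot: [[-0.0, 1.0, 0.0], [1.0, 0.0, -0.0], [-0.0, 0.0, -1.0]]
force: [-1.7, 1.3, 4.4]
opening: 0.455
grasp_force: 30.0
```

step_arm --pt "0 0 0 0 0 0 0.09" --pt "0 0 0 0 0 0 0.07" --pt "0 0 0 0 0 0 0.05" --pt "0 0 0 0 0 0 0.0" --pt "0 0 0 0 0 0 -0.05" --pt "0 0 0 0 0 0 -0.1" --pt "0 0 0 0 0 0 -0.2" --pt "0 0 0 0 0 0 -0.3"

```text
time_s: 8.58
position: [0.5649, 0.0354, 0.0922]
tcp_rot: [[-0.0, 1.0, -0.0], [1.0, 0.0, 0.0], [0.0, -0.0, -1.0]]
force: [-0.1, 0.5, 1.3]
opening: 0.608
grasp_force: 0.0
```

Run:
```python
from h import *
b,K2=cam("side"); w,Kw=cam("wrist")
A=cv2.resize(b[180:280,203:323],None,fx=4,fy=4,interpolation=cv2.INTER_CUBIC)
B=cv2.resize(w,None,fx=.6,fy=.6)
c=np.zeros((400,820-20,3),np.uint8); c[:400,:480]=A[:400]; c[:252,480:]=B[:252,:320]; save(c,"s4.png")
```

```text
(no output)
```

View pics/s4.png

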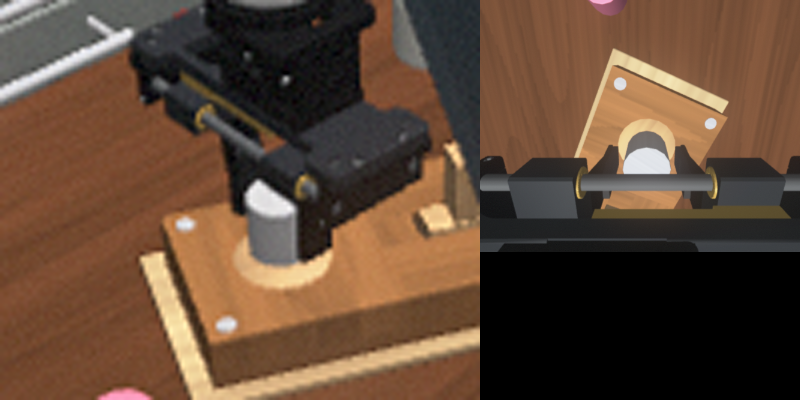

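The weight stands upright in the middle of the dome (crop (272,230)) and the fingers are clear of it. Open fully and rise.

step_arm --pt "0 0 0 0 0 0 -0.6" --pt "0 0 0 0 0 0 -0.9" --pt "0 0 -0.03 0 0 0 -0.9" --pt "0 0 -0.1 0 0 0 -0.9" --pt "0 0 -0.2 0 0 0 -0.9" --pt "0 0 -0.33 0 0 0 -0.9" --pt "0 0 -0.4 0 0 0 -0.9" --pt "0 0 -0.4 0 0 0 -0.9"

```text
time_s: 9.35
position: [0.5683, 0.0351, 0.2184]
tcp_rot: [[-0.0, 1.0, 0.012], [1.0, 0.0, -0.001], [-0.001, 0.012, -1.0]]
force: [0.7, -0.1, 0.5]
opening: 0.948
grasp_force: 0.0
```

Run:
```python
from h import *
print(go([.5156,-.0773,.20],111.3),go([.5156,-.0773,.20],156.3,Q=down(111.3)),read_state()["position"])
p=np.array([.5156,-.0773,.2]); print(go(p,156.3,P=np.array(read_state()["position"]),Q=down(90)))
```

```text
(array([-0.3746, -0.1765,  0.0597]), array([ 0.0146,  0.0047, -0.4727])) (array([-0.2854, -0.2998,  0.0613]), array([ 0.,  0., -1.])) [0.56828447 0.03514409 0.21838002]
(array([-0.3748, -0.1756,  0.0613]), array([ 0.    ,  0.    , -1.4733]))
```

Move over the slot, turning the tool to x azimuth 156.3° in two calls.

step_arm --pt "-0.375 -0.165 0 0 0 -1 -0.6" --pt "-0.375 -0.165 0 0 0 -1 -0.6" --pt "-0.375 -0.165 0 0 0 -1 -0.6" --pt "-0.375 -0.165 0 0 0 -1 -0.6" --pt "-0.375 -0.165 0 0 0 -1 -0.6" --pt "-0.375 -0.165 0 0 0 -1 -0.6" --pt "-0.375 -0.165 0 0 0 -1 -0.6"

```text
time_s: 9.93
position: [0.5146, -0.0775, 0.2119]
tcp_rot: [[-0.71, 0.704, -0.001], [0.704, 0.71, 0.0], [0.001, -0.001, -1.0]]
force: [0.2, 0.9, -0.1]
opening: 0.801
grasp_force: 0.0
```

step_arm --pt "0 0 0 0 0 -0.47 -0.6" --pt "0 0 0 0 0 -0.47 -0.6" --pt "0 0 0 0 0 -0.47 -0.6" --pt "0 0 0 0 0 -0.47 -0.6" --pt "0 0 0 0 0 -0.47 -0.6"

```text
time_s: 10.35
position: [0.515, -0.0769, 0.212]
tcp_rot: [[-0.913, 0.407, -0.001], [0.407, 0.913, 0.0], [0.001, -0.0, -1.0]]
force: [-0.5, 0.3, -0.2]
opening: 0.798
grasp_force: 0.0
```

Run:
```python
from h import *
print(go([.5156,-.0773,.08],156.3),read_state()["position"])
w,Kw=cam("wrist"); t,K=cam("top"); np.savez("k5.npz",w=w,k=Kw[:3],T=Kw[3])
c=np.zeros((600,560,3),np.uint8); c[:420]=w
c[420:]=cv2.resize(t[180:240,190:377],(560,180)); save(c,"w5.png"); print(proj(Kw,[.5156,-.0773,.097]))
```

```text
(array([-2.900e-03, -3.000e-04,  4.399e-01]), array([ 0.    , -0.0013, -0.0069])) [ 0.51497369 -0.07691424  0.21196948]
(np.float64(278.048763293023), np.float64(210.31539193916043))
```

View pics/w5.png

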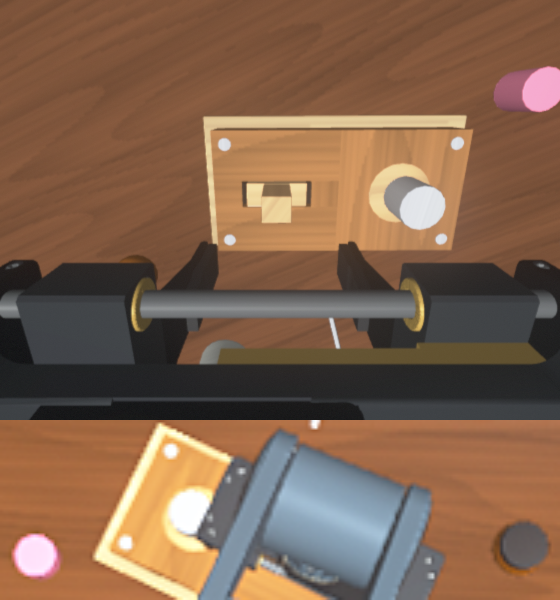

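The weight balances on the dome (wrist view (420,205)), and the post's top is at (277,209) where predicted, with edges square to the tool. Descend and grip.

step_arm --pt "-0.003 0 0.1 0 0 -0.007 -0.6" --pt "-0.003 0 0.22 0 0 -0.007 -0.6" --pt "-0.003 0 0.33 0 0 -0.007 -0.6" --pt "-0.003 0 0.4 0 0 -0.007 -0.6" --pt "-0.003 0 0.43 0 0 -0.007 -0.6" --pt "-0.003 0 0.435 0 0 -0.007 -0.6" --pt "-0.003 0 0.435 0 0 -0.007 -0.6" --pt "-0.003 0 0.435 0 0 -0.007 -0.6"

```text
time_s: 11.12
position: [0.5173, -0.0778, 0.0829]
tcp_rot: [[-0.917, 0.399, 0.002], [0.399, 0.917, -0.001], [-0.002, 0.0, -1.0]]
force: [0.0, -0.8, -0.1]
opening: 0.798
grasp_force: 0.0
```

Run:
```python
from h import *
s=read_state();print(go([.5153,-.0775,.081],156.3),s["position"],s["force"])
```

```text
(array([ 0.0064, -0.0017,  0.0064]), array([0.0002, 0.0032, 0.0035])) [ 0.51725646 -0.07778342  0.08293514] [ 0.0169247  -0.75131339 -0.1010584 ]
```

step_arm --pt "0.005 -0.001 0.005 0 0 0.003 -0.2" --pt "0.005 -0.001 0.005 0 0 0.003 0.1" --pt "0.005 -0.001 0.005 0 0 0.003 0.2" --pt "0.005 -0.001 0.005 0 0 0.003 0.25" --pt "0.005 -0.001 0.005 0 0 0.003 0.3" --pt "0.005 -0.001 0.005 0 0 0.003 0.3" --pt "0.005 -0.001 0.005 0 0 0.003 0.3"

```text
time_s: 11.7
position: [0.5148, -0.0772, 0.0804]
tcp_rot: [[-0.916, 0.401, 0.0], [0.401, 0.916, -0.0], [-0.0, 0.0, -1.0]]
force: [0.9, -0.5, 0.5]
opening: 0.39
grasp_force: 0.0
```

step_arm --pt "0 0 0 0 0 0 0.4" --pt "0 0 0 0 0 0 0.5" --pt "0 0 0 0 0 0 0.6" --pt "0 0 0 0 0 0 1" --pt "0 0 0 0 0 0 1" --pt "0 0 0 0 0 0 1" --pt "0 0 0 0 0 0 1"

```text
time_s: 12.28
position: [0.5147, -0.0773, 0.0803]
tcp_rot: [[-0.916, 0.401, -0.0], [0.401, 0.916, -0.0], [0.0, -0.0, -1.0]]
force: [-1.0, -1.3, 0.6]
opening: 0.297
grasp_force: 30.0
```

Run:
```python
from h import *
s=read_state();print(s["position"],s["tcp_rot"],s["force"],s["moment"])
```

```text
[ 0.51470116 -0.07727647  0.08027847] [[-9.15974186e-01  4.01237182e-01 -1.20942037e-04]
 [ 4.01237197e-01  9.15974177e-01 -1.39851417e-04]
 [ 5.46661943e-05 -1.76626732e-04 -9.99999983e-01]] [-1.00991305 -1.28875792  0.6021074 ] [-0.23078449 -0.00551751 -0.03220909]
```

Gripped: opening 26 mm, the post's width. Now I'll compute the rocking waypoints relative to this pose, turning about the end that stays down, with a slight downward bias.

```bash
cat >> h.py <<'E'
def pose(hf,hn,bias=0.0,zp=.016,H=.0583): # lower-edge heights far/near -> (dy,dz) tool m from start, tilt deg about tool x
    th=np.arcsin((hf-hn)/.06); s,c=np.sin(th),np.cos(th); hm=(hf+hn)/2-bias
    l=max(zp-hm,0)       # block-axis point kept at y=0
    return np.array([(H-l)*s, -(hm+(H*c-H)), np.degrees(th)])
def rows(a,b,n): # poses a->b ; rows relative to commanded pose a, in axes of a
    out=[]
    for i in range(1,n+1):
        q=a+(b-a)*i/n; d=q[:2]-a[:2]; t=np.radians(a[2]); 
        # tool axes at tilt t: y_t=(c,s), z_t=(-s,c) in start (y,z)
        out.append([round((d[0]*np.cos(t)+d[1]*np.sin(t))/.3,4),round((-d[0]*np.sin(t)+d[1]*np.cos(t))/.3,4),round((q[2]-a[2])/45,4)])
    return out
E
python3 - <<'E'
from h import *
o=np.zeros(3); a=pose(.0045,0,.0006); b=pose(.0092,0,.0008)
print(a,b); print(rows(o,a,6)); print(rows(a,b,6))
E
```

```text
[ 3.29625000e-03 -1.48580002e-03  4.30122230e+00] [ 7.06866667e-03 -3.11057472e-03  8.82014783e+00]
[[np.float64(0.0018), np.float64(-0.0008), np.float64(0.0159)], [np.float64(0.0037), np.float64(-0.0017), np.float64(0.0319)], [np.float64(0.0055), np.float64(-0.0025), np.float64(0.0478)], [np.float64(0.0073), np.float64(-0.0033), np.float64(0.0637)], [np.float64(0.0092), np.float64(-0.0041), np.float64(0.0797)], [np.float64(0.011), np.float64(-0.005), np.float64(0.0956)]]
[[np.float64(0.002), np.float64(-0.0011), np.float64(0.0167)], [np.float64(0.004), np.float64(-0.0021), np.float64(0.0335)], [np.float64(0.0061), np.float64(-0.0032), np.float64(0.0502)], [np.float64(0.0081), np.float64(-0.0042), np.float64(0.0669)], [np.float64(0.0101), np.float64(-0.0053), np.float64(0.0837)], [np.float64(0.0121), np.float64(-0.0063), np.float64(0.1004)]]
```

step_arm --pt "0 0.002 -0.001 0.016 0 0 1" --pt "0 0.004 -0.002 0.032 0 0 1" --pt "0 0.0055 -0.0025 0.048 0 0 1" --pt "0 0.0075 -0.0033 0.064 0 0 1" --pt "0 0.009 -0.004 0.08 0 0 1" --pt "0 0.011 -0.005 0.096 0 0 1" --pt "0 0.011 -0.005 0.096 0 0 1"

```text
time_s: 12.87
position: [0.5163, -0.0738, 0.0822]
tcp_rot: [[-0.917, 0.399, -0.03], [0.4, 0.914, -0.07], [-0.0, -0.077, -0.997]]
force: [-1.7, -0.6, 6.5]
opening: 0.299
grasp_force: 30.0
```

Run:
```python
from h import *
s=read_state();print(s["position"],s["tcp_rot"][:,2],s["force"],s["moment"])
```

```text
[ 0.51629022 -0.07377929  0.0821758 ] [-0.03023867 -0.07036433 -0.99706293] [-1.68905018 -0.55192076  6.53666719] [ 0.08452505  0.02232375 -0.10900428]
```

step_arm --pt "0 0.002 -0.001 0.017 0 0 1" --pt "0 0.004 -0.002 0.034 0 0 1" --pt "0 0.006 -0.003 0.05 0 0 1" --pt "0 0.008 -0.004 0.067 0 0 1" --pt "0 0.01 -0.005 0.084 0 0 1" --pt "0 0.012 -0.006 0.1 0 0 1" --pt "0 0.012 -0.006 0.1 0 0 1"

```text
time_s: 13.45
position: [0.5179, -0.0702, 0.0839]
tcp_rot: [[-0.916, 0.396, -0.061], [0.4, 0.905, -0.141], [-0.001, -0.154, -0.988]]
force: [-1.0, 1.1, 7.3]
opening: 0.296
grasp_force: 30.0
```

Run:
```python
from h import *
s=read_state();print(s["position"],s["tcp_rot"][:,2],s["force"],s["moment"])
b,K2=cam("side")
A=cv2.resize(b[170:270,223:343],None,fx=5,fy=5,interpolation=cv2.INTER_CUBIC); save(A,"s6.png")
```

```text
[ 0.51791089 -0.07017178  0.08390398] [-0.06098114 -0.14134342 -0.98808063] [-0.98616891  1.10759865  7.25487001] [ 0.2878765   0.01874811 -0.07465968]
```

View pics/s6.png

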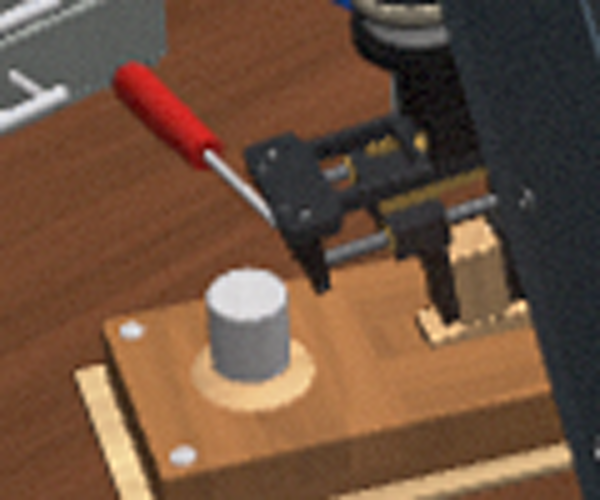

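Block tilted about 9° with the far end up; the weight stands upright on the dome (crop (247,330)) and the jig is down. Now the near end.

Run:
```python
from h import *
W=[(.0092,0),(.0091,.0045),(.0088,.0088),(.0084,.0128),(.0080,.0168)]
p=[pose(*w,.0008) for w in W]
for a,b in zip(p,p[1:]): print(b.round(4), [list(map(float,r)) for r in rows(a,b,1)])
print([[list(map(float,r)) for r in rows(p[0],x,1)] for x in p[1:]])
```

```text
[ 3.700e-03 -5.800e-03  4.397e+00] [[-0.0125, -0.0072, -0.0983]]
[ 0.    -0.008  0.   ] [[-0.0129, -0.0063, -0.0977]]
[-3.8000e-03 -9.6000e-03 -4.2055e+00] [[-0.0127, -0.0055, -0.0935]]
[-7.9000e-03 -1.1000e-02 -8.4338e+00] [[-0.0133, -0.0054, -0.094]]
[[[-0.0125, -0.0072, -0.0983]], [[-0.0258, -0.0125, -0.196]], [[-0.0392, -0.016, -0.2895]], [[-0.0533, -0.0182, -0.3834]]]
```

step_arm --pt "0 -0.004 -0.0024 -0.033 0 0 1" --pt "0 -0.008 -0.0048 -0.066 0 0 1" --pt "0 -0.0125 -0.007 -0.098 0 0 1" --pt "0 -0.0125 -0.007 -0.098 0 0 1"

```text
time_s: 13.83
position: [0.516, -0.0745, 0.0858]
tcp_rot: [[-0.916, 0.401, -0.031], [0.402, 0.913, -0.07], [0.0, -0.077, -0.997]]
force: [-0.1, -0.3, 1.0]
opening: 0.297
grasp_force: 30.0
```

step_arm --pt "0 -0.0043 -0.002 -0.033 0 0 1" --pt "0 -0.0086 -0.004 -0.065 0 0 1" --pt "0 -0.013 -0.006 -0.098 0 0 1" --pt "0 -0.013 -0.006 -0.098 0 0 1"

```text
time_s: 14.17
position: [0.5145, -0.0778, 0.0879]
tcp_rot: [[-0.916, 0.402, -0.0], [0.402, 0.916, -0.0], [0.0, -0.0, -1.0]]
force: [1.2, -0.6, -1.4]
opening: 0.29
grasp_force: 30.0
```

Run:
```python
from h import *
s=read_state();print(s["position"],s["tcp_rot"][:,2],s["force"],s["moment"])
```

```text
[ 0.51452271 -0.0778173   0.08785353] [-3.99946070e-04 -1.35258448e-04 -9.99999911e-01] [ 1.18108096 -0.64750333 -1.41070861] [ 0.07774923 -0.16820855  0.09079184]
```

step_arm --pt "0 -0.0042 -0.0018 -0.031 0 0 1" --pt "0 -0.0085 -0.0036 -0.062 0 0 1" --pt "0 -0.0127 -0.0054 -0.094 0 0 1" --pt "0 -0.0127 -0.0054 -0.094 0 0 1"

```text
time_s: 14.5
position: [0.513, -0.0812, 0.0894]
tcp_rot: [[-0.916, 0.401, 0.029], [0.402, 0.913, 0.067], [0.0, 0.073, -0.997]]
force: [-0.1, -1.0, -1.0]
opening: 0.293
grasp_force: 30.0
```

step_arm --pt "0 -0.0044 -0.0018 -0.031 0 0 1" --pt "0 -0.0088 -0.0036 -0.062 0 0 1" --pt "0 -0.0133 -0.0054 -0.094 0 0 1" --pt "0 -0.0133 -0.0054 -0.094 0 0 1"

```text
time_s: 14.83
position: [0.5115, -0.0848, 0.091]
tcp_rot: [[-0.916, 0.398, 0.058], [0.402, 0.906, 0.134], [0.001, 0.147, -0.989]]
force: [0.1, -1.1, 1.4]
opening: 0.299
grasp_force: 30.0
```

Run:
```python
from h import *
s=read_state();print(s["position"],s["tcp_rot"][:,2],s["force"],s["moment"])
b,K2=cam("side"); cv2.imwrite("pics/s7.png",cv2.resize(b[170:270,223:343],None,fx=5,fy=5,interpolation=cv2.INTER_CUBIC)[:,:,::-1])
W=[(.0080,.0168),(.0125,.0167),(.0166,.0164),(.0205,.0160),(.0245,.0157)]
p=[pose(*w,.0008) for w in W]
for a,b in zip(p,p[1:]): print(b.round(4), [list(map(float,r)) for r in rows(a,b,1)])
```

```text
[ 0.51145689 -0.08475439  0.09100586] [ 0.05849048  0.13448319 -0.98918812] [ 0.10699456 -1.12277505  1.41840268] [ 0.01933994 -0.11766363  0.06817414]
[-3.900e-03 -1.370e-02 -4.014e+00] [[0.0144, -0.0069, 0.0982]]
[ 0.0002 -0.0157  0.191 ] [[0.0142, -0.0058, 0.0934]]
[ 0.0044 -0.0173  4.3012] [[0.0139, -0.0053, 0.0913]]
[ 0.0086 -0.0187  8.4338] [[0.0135, -0.0056, 0.0918]]
```

View pics/s7.png

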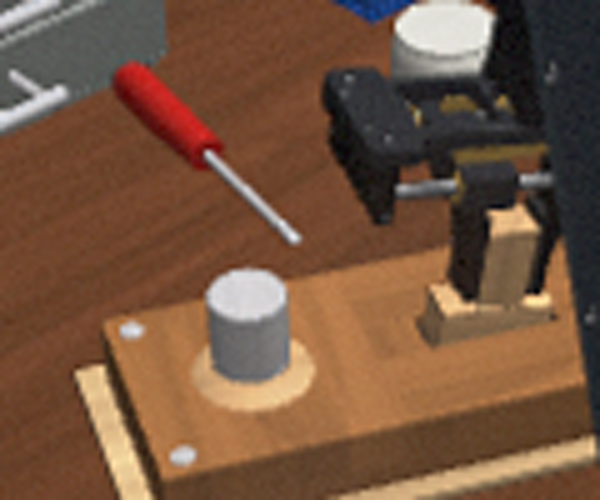

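The near end is now visibly raised (crop (435,315)), tilted about 8.4° the other way. The weight and jig haven't moved. Far end again.

step_arm --pt "0 0.0048 -0.0023 0.033 0 0 1" --pt "0 0.0096 -0.0046 0.066 0 0 1" --pt "0 0.0144 -0.0069 0.098 0 0 1" --pt "0 0.0144 -0.0069 0.098 0 0 1"

```text
time_s: 15.22
position: [0.5135, -0.08, 0.0937]
tcp_rot: [[-0.917, 0.398, 0.028], [0.399, 0.915, 0.062], [-0.001, 0.068, -0.998]]
force: [-0.7, -3.0, 0.9]
opening: 0.297
grasp_force: 30.0
```

step_arm --pt "0 0.0047 -0.002 0.031 0 0 1" --pt "0 0.0095 -0.004 0.062 0 0 1" --pt "0 0.0142 -0.0058 0.093 0 0 1" --pt "0 0.0142 -0.0058 0.093 0 0 1"

```text
time_s: 15.55
position: [0.515, -0.0764, 0.0959]
tcp_rot: [[-0.917, 0.399, -0.001], [0.399, 0.917, -0.003], [-0.0, -0.004, -1.0]]
force: [-1.3, -3.1, 1.8]
opening: 0.294
grasp_force: 30.0
```

step_arm --pt "0 0.0046 -0.0018 0.03 0 0 1" --pt "0 0.0093 -0.0036 0.061 0 0 1" --pt "0 0.0139 -0.0053 0.091 0 0 1" --pt "0 0.0139 -0.0053 0.091 0 0 1"

```text
time_s: 15.88
position: [0.5164, -0.0735, 0.0979]
tcp_rot: [[-0.917, 0.397, -0.03], [0.399, 0.915, -0.07], [-0.0, -0.076, -0.997]]
force: [-2.7, -4.1, 6.7]
opening: 0.297
grasp_force: 30.0
```

step_arm --pt "0 0.0045 -0.0018 0.031 0 0 1" --pt "0 0.009 -0.0037 0.061 0 0 1" --pt "0 0.0135 -0.0056 0.092 0 0 1" --pt "0 0.0135 -0.0056 0.092 0 0 1"

```text
time_s: 16.22
position: [0.5176, -0.0709, 0.0995]
tcp_rot: [[-0.917, 0.394, -0.06], [0.398, 0.907, -0.137], [0.001, -0.15, -0.989]]
force: [-3.4, -8.9, 6.9]
opening: 0.299
grasp_force: 30.0
```

Run:
```python
from h import *
s=read_state();print(s["position"],s["tcp_rot"][:,2],s["force"],s["moment"])
W=[(.0245,.0157),(.0243,.0200),(.0242,.0242),(.034,.034)]
p=[pose(*w,.0008) for w in W]
for a,b in zip(p,p[1:]): print(b.round(4), [list(map(float,r)) for r in rows(a,b,1)])
```

```text
[ 0.51759414 -0.07093789  0.09949081] [-0.06045808 -0.13714357 -0.98870444] [-3.37965526 -8.88541268  6.88174157] [-1.81089805  0.56655985  0.00904515]
[ 0.0042 -0.0212  4.1097] [[-0.0157, -0.0062, -0.0961]]
[ 0.     -0.0234  0.    ] [[-0.0144, -0.0063, -0.0913]]
[ 0.     -0.0332  0.    ] [[0.0, -0.0327, 0.0]]
```

step_arm --pt "0 -0.005 -0.002 -0.032 0 0 1" --pt "0 -0.01 -0.004 -0.064 0 0 1" --pt "0 -0.0157 -0.0062 -0.096 0 0 1" --pt "0 -0.0157 -0.0062 -0.096 0 0 1"

```text
time_s: 16.55
position: [0.515, -0.0752, 0.1011]
tcp_rot: [[-0.916, 0.4, -0.031], [0.402, 0.914, -0.064], [0.002, -0.071, -0.997]]
force: [-2.8, -6.5, 2.3]
opening: 0.297
grasp_force: 30.0
```

step_arm --pt "0 -0.0048 -0.0021 -0.03 0 0 1" --pt "0 -0.0096 -0.0042 -0.061 0 0 1" --pt "0 -0.0144 -0.0063 -0.091 0 0 1" --pt "0 -0.0144 -0.0063 -0.091 0 0 1"

```text
time_s: 16.88
position: [0.5143, -0.0778, 0.1032]
tcp_rot: [[-0.915, 0.403, 0.001], [0.403, 0.915, 0.003], [0.0, 0.003, -1.0]]
force: [0.6, -0.1, -0.9]
opening: 0.299
grasp_force: 30.0
```

Run:
```python
from h import *
s=read_state();print(s["position"],s["tcp_rot"],s["force"],s["moment"])
b,K2=cam("side"); save(cv2.resize(b[170:270,223:343],None,fx=5,fy=5,interpolation=cv2.INTER_CUBIC),"s8.png")
```

```text
[ 0.51432197 -0.07776913  0.1032181 ] [[-9.15107996e-01  4.03208416e-01  5.73961102e-04]
 [ 4.03208517e-01  9.15104609e-01  2.53905905e-03]
 [ 4.98535530e-04  2.55493925e-03 -9.99996612e-01]] [ 0.62152075 -0.06788293 -0.8563652 ] [ 0.01427976 -0.14175065 -0.04220272]
```

View pics/s8.png

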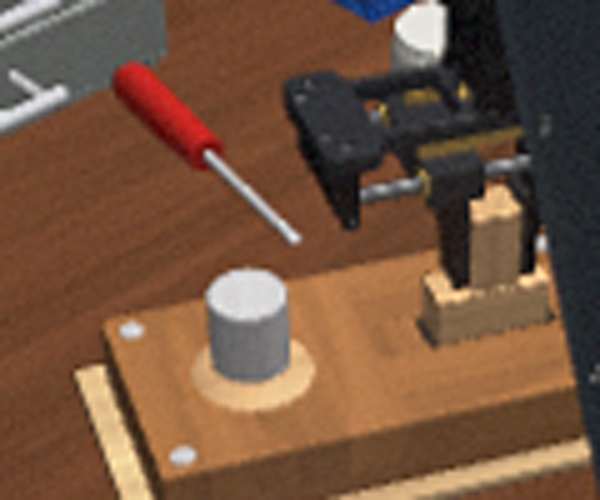

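The block is free: the force is just its own weight, it is upright, and it has risen 23 mm. The weight and jig are undisturbed. Lift another 13 mm slowly, settle and hold.

step_arm --pt "0 0 -0.006 0 0 0 1" --pt "0 0 -0.014 0 0 0 1" --pt "0 0 -0.022 0 0 0 1" --pt "0 0 -0.032 0 0 0 1" --pt "0 0 -0.043 0 0 0 1" --pt "0 0 -0.043 0 0 0 1" --pt "0 0 -0.043 0 0 0 1" --pt "0 0 -0.043 0 0 0 1"

```text
time_s: 17.6
position: [0.5147, -0.0772, 0.1164]
tcp_rot: [[-0.916, 0.401, 0.0], [0.401, 0.916, 0.001], [-0.0, 0.001, -1.0]]
force: [0.0, -0.3, -0.9]
opening: 0.296
grasp_force: 30.0
```

Run:
```python
from h import *
s=read_state();print(s["position"],s["tcp_rot"][:,2],s["force"],s["grasp_force"])
b,K2=cam("side"); save(cv2.resize(b[170:270,223:343],None,fx=5,fy=5,interpolation=cv2.INTER_CUBIC),"s9.png")
```

```text
[ 0.51471071 -0.07720192  0.11639815] [ 4.68532930e-04  7.00074696e-04 -9.99999645e-01] [ 0.00244974 -0.28706267 -0.89693345] 30.000051143579185
```

View pics/s9.png

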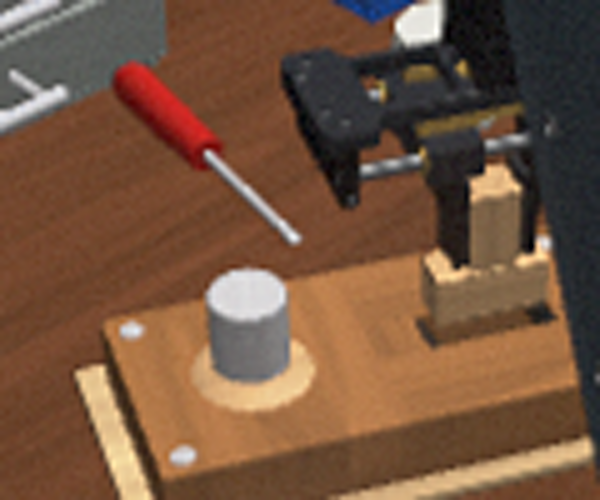

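The block hangs upright about 12 mm over the open slot (crop (487,300)), and the weight stands on the dome. Handing in.

```bash
python3 -c "
from rig import *
print(hand_in())"
```

```text
the job is handed in; nothing more can be done
None
```

The job is handed in (the rig returned no verdict): the block was rocked free at about 8–9° each way and is held upright about 12 mm above its slot at 17.7 s of the 51 s, with the weight balanced on the dome and no jig lift seen.

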